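Load and close the test kiln

TASK

Stand the blue-glazed test tile upright in the middle of the test kiln's chamber, then slide the loose kiln lid over from its ledge until it drops home, level, on the rim. Then throw the red isolator lever on the control box right over to on, and after that press the green start button in. Leave the other tiles, cups, jars and the brush as they are.

Things in the scene. Friction and masses are not known exactly. Their poses are not given: they have to be found in the camera images.
- kiln: Fixed test kiln: steel-jacketed upright cylinder, 190 mm in diameter, 120 mm high; its thick white wall's flat top is the rim. Round chamber 72 mm in diameter, 62 mm deep, in the middle. A dark steel lid ledge 190 mm wide (x) lies on its -y side from y = -96 to -291 mm, top 1 mm above the rim. Origin: on the table, on the chamber's axis; z up.
- chamber_mouth (a point): Centre of the chamber's round mouth (72 mm in diameter), in the plane of the kiln's rim, 120 mm above the table; axes as the kiln's.
- chamber_floor (a point): Centre of the chamber's flat floor, 62 mm below the mouth.
- kiln_lid: Loose lid, 0.55 kg: white slab 170 mm wide, 18 mm thick, steel band, no knob (too wide to grasp); round plug beneath, 6 mm deep, 68 mm wide tapering to 62. Starts plug-down on the ledge, axis 190 mm from the kiln's. Slides at a few N; near the mouth it tips a few degrees, then drops in when centred to 3 mm. Origin: centre of the plug's foot; slab z = 6 to 24 mm. Seated: 6 mm below chamber_mouth.
- tile_blue: Test tile with blue glaze, the one to fire, about 70 g: a foot 34 mm (x) by 40 mm (y) by 8 mm high with an upright blade 10 mm thick (x), 34 mm wide (y) that rises to 50 mm above the underside; the upper 30 mm of the blade is glazed (11 mm thick over the glaze). Origin: centre of the underside; z up. It stands on the ware board, 80 mm from its neighbour.
- tile_green: Bystander: test tile of the same shape with green glaze.
- tile_red: Bystander: test tile of the same shape with red glaze.
- isolator (a joint): Isolator lever on the grey control box: 0 = leaning towards the box's -x side (off), 1.0 rad = thrown right over to its +x side (on). It stays where it is left; light friction.
- isolator_tip (a point): Centre of the red ball (26 mm wide) at the lever's tip, 75 mm from its pivot, which is 77 mm above the table at the controller's x = 0, y = -35 mm and turns about the box's y. The lever leans 0.5 rad either side of upright: at 1.0 rad the ball is 36 mm on the +x side of the pivot. Push it towards the box's +x.
- controller: Fixed grey control box, 150 by 150 mm, 55 mm high; origin: centre of its underside; the lever stands on its top at y = -35 mm, the green button at x = -20 mm, y = 40 mm.
- start (a joint): Green spring push button on the control box: 0 = out, 0.006 m = fully in (about 5 N); it springs back.
- start_top (a point): Centre of the button's top, 32 mm in diameter; pressed straight down.
- cup_a: Bystander: hand-painted white cup, 82 mm in diameter, 95 mm high.
- cup_b: Bystander: another such cup, on the robot's side of the kiln.
- jar_white: Bystander: small glaze jar 48 mm in diameter, 70 mm high, on the robot's side of the kiln.
- jar_green: Bystander: the same kind of jar, beyond the control box.
- brush: Bystander: a brush 170 mm long lying on the table near the robot.

How it is judged (in metres and radians):
On the way, in this order (a step that is already met when the one before it is completed fails the run):
1. the blue tile stands upright in the chamber, let go (horizontal distance between tile_blue and chamber_floor below 0.02 m and z of tile_blue in the frame of chamber_floor below 0.004 m and angle between tile_blue's own z axis and vertical below 0.15 rad and contact force between the fingers and tile_blue below 0.1 N), for 0.2 s.
2. the lid is seated level over the chamber (horizontal distance between kiln_lid and chamber_mouth below 0.006 m and z of kiln_lid in the frame of chamber_mouth below -0.004 m and angle between kiln_lid's own z axis and vertical below 0.03 rad), for 0.2 s.
3. the isolator lever is thrown on (value of joint isolator above 0.85 rad), for 0.1 s.
4. the start button is pressed in (value of joint start above 0.004 m), for 0.05 s.
At the end, for the whole second after the job is handed in: Blue tile upright (0.15 rad) on the chamber floor within 20 mm of its axis; lid level (0.03 rad), within 6 mm of the mouth's centre, plug at least 4 mm in; both at rest; isolator over 0.85 rad; button pressed 4 mm after the lever was on, and out again (under 2 mm) (all of step 2 and horizontal distance between tile_blue and chamber_floor below 0.02 m and z of tile_blue in the frame of chamber_floor below 0.004 m and angle between tile_blue's own z axis and vertical below 0.15 rad and value of joint isolator above 0.85 rad and value of joint start below 0.002 m and linear speed of each of kiln_lid, tile_blue below 0.01 m/s); the robot touches nothing.
It fails at once if another tile, a cup, a jar or the brush is moved by more than 30 mm (distance of any of tile_green, tile_red, cup_a, cup_b, jar_white, jar_green, brush from where it was at the start of the episode above 0.03 m).
It fails at once if another tile, a cup or a jar is tipped over (angle between any of tile_green, tile_red, cup_a, cup_b, jar_white, jar_green's own z axis and vertical above 0.5 rad).
It also fails if it takes over 62 s, if anything falls off the work surface, if the arm or the gripper's body presses on something with over 40 N, if the wrist force passes 120 N, or if a joint passes its speed limit or range.

ROBOT

A 6-joint arm with a two-finger parallel gripper is mounted at the origin on the work surface. World frame = base frame: x ahead of the robot, y to its left, z up, the work surface at z = 0. Lengths are in mm, angles in rad, forces in N, time in s.
With the tool pointing down it reaches from about 350 to 875 mm from the base axis. Payload 4.2 kg.
Tool frame: the origin (TCP) lies at the very end of the fingers, on their centre line; the grasp point (between the pads) lies 19 mm behind it; z points along the fingers, y is the line along which they close (so a half turn about z gives the same grasp; the last joint's range is limited). The gripper opens to 85 mm and grips with 20 to 120 N. Pads are 22 mm wide; open, the fingers measure 114 mm over their backs; the gripper's body (76 mm by 85 mm) begins 54 mm behind the grasp point. The pads swing forward as they close: fully open they stand 13 mm farther back than shut.
Start: joints at [-0.979, 0.385, 0.008, 0, -1.194, -0.259], TCP at [204.197, -590.68, 231.312] pointing down, gripper open.
Joint ranges: [-3.14, 3.14], [-1.21, 2.06], [-1.07, 1.41], [-3.16, 2.05], [-2.99, -0.16], [-3.1, 3.1]. Speed limits (rad/s): [2.79, 2.79, 3.14, 3.14, 3.14, 3.14].

INTERFACE

Orientations are given as a unit quaternion [x, y, z, w].
In Python, from bench import arm gives the robot as it stands. The module is installed in compiled form; this text tells all that it offers.
- The arm moves only by the tool drive_tool, never from a script. Its argument "targets" is a list of rows, each a list of 5 numbers: the closure, from -1 (fully open) to 1 (shut), then the shift along the tool's x, y, z in mm, then the turn about the tool's z in degrees. In form: [[grip, tx, ty, tz, roll], ...]. A call has 1 to 12 rows; each row is the pose to reach, as a shift and turn from the pose commanded when the call began, along the tool's axes at that moment; what a row does not reach only later rows make up. A row lasts 1/10 s, in which the tool goes at most 50 mm and 8.59 degrees, less where a joint would pass 70% of its speed; a pose out of reach is approached as far as the arm can. A call with a gripper value outside its range is refused whole. The fingers move at their own pace and stop on an object; the grip force is fixed at half the most. Time passes only in rows, so rows that repeat a pose let the fingers close. It gives the time, the measured TCP pose, the force, the opening and the grip force at its end, in the units of the state.
- arm.read_state(): the state, without advancing time (a new reading comes with each control period).
- arm.get_image(name): name is "side" or "top"; returns the picture (480x640x3 uint8, blue, green, red); there is no depth.
- arm.camera_params(name): a dict with "fov_y" (degrees; the focal length in pixels is half the picture's height over the tangent of half this angle, whatever the lens; pixels are square), "cx", "cy" (the principal point, pixels), "rvec" (rotation vector, rad) and "tvec" (3), from world to camera coordinates, as OpenCV has them. Camera axes: x right, y down, z forward; pixel columns grow to the right and rows downward; lengths in mm; the calibration is good to about 2 mm. A picture is of the moment at which its call begins. camera_params takes no time and is no camera call.
- arm.job_done(): hands the job in; it is judged then, once.
The state is a dict: "clock": time; "joints": joint angles; "joint_vel": joint speeds; "joint_efforts": joint torques, N m; "position": TCP position; "ee_rot": TCP orientation; "contact_force": force on the tool from outside, world axes, zero at the start; "wrist_torque": the same for the moment, N m; "gripper_width": finger opening in mm; "grasp_force": force on a finger pad.
Only numpy, scipy, OpenCV 4.12 (cv2) and the standard library are available. Lean on these libraries where they do the work, as an engineer would, in place of code of your own. Each camera call takes 0.05 s, during which the arm holds its last target. There are 200 camera calls.

## Working session

There is one attempt and no reset: what is moved stays moved. The work goes in short steps, Python scripts to look and compute and a tool call to move; the robot and the scene stay as the last step left them, time stands still between calls to the robot, and variables do not carry over. Pictures are saved under pics/ and viewed, at most 10 in all, crops included, and the job is handed in when it is done.

Besides the shell and the picture viewer there is one more tool, called after ">>>" as name(argument=value, ...), one argument or row to a line, values as JSON. drive_tool: Moves the arm, as the interface text tells. Its arguments: {"type":"object","properties":{"targets":{"type":"array","items":{"type":"array","items":{"type":"number"}}}},"required":["targets"]}

```bash
mkdir -p pics; python3 - <<'E'
from bench import arm
import cv2
for n in("side","top"):
    cv2.imwrite(f"pics/{n}0.png",arm.get_image(n)); print(n,arm.camera_params(n))
s=arm.read_state()
for k in s: print(k,s[k])
E
```

```text
side {'fov_y': 42.11781017301873, 'cx': 310.1198535212294, 'cy': 229.21965085566924, 'rvec': array([ 2.01443053, -0.87578432,  0.46090935]), 'tvec': array([-389.84430635,  285.985069  , 1384.30264596])}
top {'fov_y': 45.90390881201069, 'cx': 319.73395033577316, 'cy': 242.4395227657376, 'rvec': array([ 2.13571537, -2.12832375,  0.16002624]), 'tvec': array([ -32.17226676,  533.30272969, 1220.23767705])}
clock 0.1
joints [-9.79393150e-01  3.85501898e-01  6.77696903e-03 -4.13410548e-04
 -1.19397299e+00 -2.58598337e-01]
joint_vel [-0.00213981 -0.00177218  0.00275764  0.00111766 -0.00050088  0.00054117]
joint_efforts [ 1.03764021e-03 -3.93320203e+01  1.88929367e+01  4.19792935e+00
 -2.60683235e-03  4.86967735e-06]
position [ 204.03406802 -590.22547969  230.32640017]
ee_rot [-1.65560272e-01  9.86199197e-01  9.45431985e-04 -2.16996168e-04]
contact_force [0.83042102 0.51638109 0.17787737]
wrist_torque [-0.02135462  0.0481924  -0.04470408]
grasp_force 0.0
gripper_width 85.28693178858127
```

View pics/side0.png

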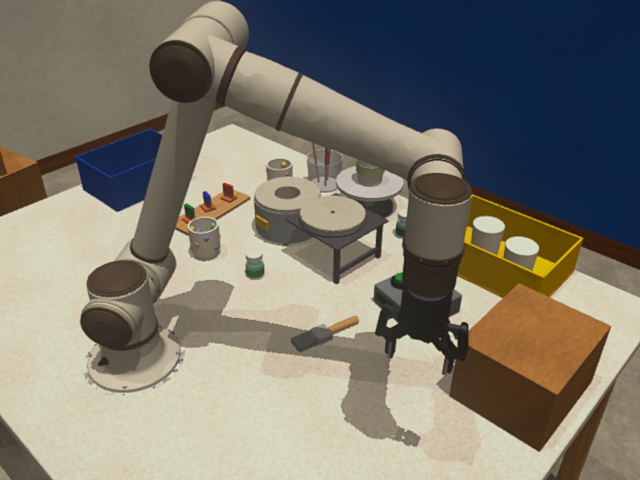

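View pics/top0.png

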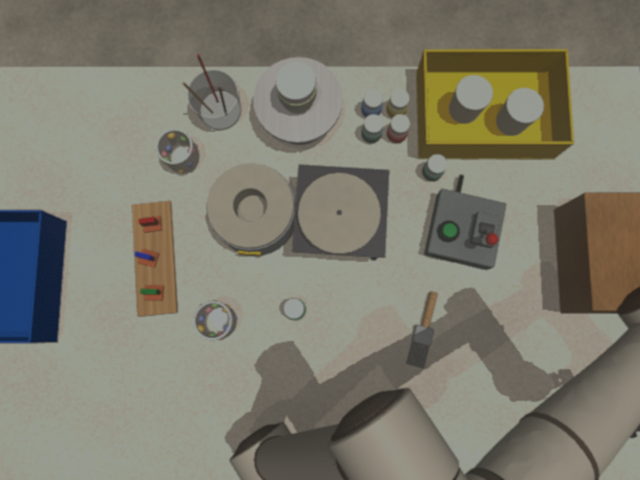

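```bash
cat > h.py <<'E'
import numpy as np,cv2
from bench import arm
def cam(n):
    p=arm.camera_params(n); f=240/np.tan(np.radians(p['fov_y']/2))
    return np.array([[f,0,p['cx']],[0,f,p['cy']],[0,0,1]]),cv2.Rodrigues(p['rvec'])[0],np.array(p['tvec']),p['rvec']
def ray(n,uv):
    K,R,t,_=cam(n); return -R.T@t, R.T@np.linalg.solve(K,[uv[0],uv[1],1])
def plane(n,uv,z):
    o,d=ray(n,uv); return o+d*(z-o[2])/d[2]
def tri(a,b):
    (o,d),(q,e)=ray("top",a),ray("side",b)
    s=np.linalg.lstsq(np.c_[d,-e],q-o,rcond=None)[0]
    p,r=o+d*s[0],q+e*s[1]; return (p+r)/2,np.linalg.norm(p-r)
def proj(n,P):
    K,R,t,rv=cam(n); return cv2.projectPoints(np.float64(P).reshape(-1,1,3),rv,t,K,None)[0][:,0]
def blobs(im,col,amin=12):
    h=cv2.cvtColor(im,cv2.COLOR_BGR2HSV)
    r={'red':(0,6),'green':(50,75),'blue':(112,128)}[col]
    m=cv2.inRange(h,(r[0],130,60),(r[1],255,255))
    if col=='red': m|=cv2.inRange(h,(174,130,60),(180,255,255))
    n,l,s,c=cv2.connectedComponentsWithStats(m)
    return [(c[i].round(1),s[i].tolist(),l==i) for i in range(1,n) if s[i][4]>=amin]
E
python3 - <<'E'
from h import *
np.set_printoptions(suppress=True,precision=1)
T,S=cv2.imread('pics/top0.png'),cv2.imread('pics/side0.png')
for n,im in(("top",T),("side",S)):
    for c in('red','green','blue'):
        print(n,c,[(b[0].tolist(),b[1][:5]) for b in blobs(im,c) if b[1][4]<900])
print('mouth',plane("top",(250,206),120),'lidc',plane("top",(339,212),145))
print('lid side',plane("side",(332,213),145))
a=cv2.resize(T[130:340,120:400],None,fx=2.8,fy=2.8,interpolation=cv2.INTER_CUBIC); cv2.imwrite('pics/a.png',a)
b=cv2.resize(S[150:330,170:470],None,fx=2.6,fy=2.6,interpolation=cv2.INTER_CUBIC); cv2.imwrite('pics/b.png',b)
E
```

```text
top red [([146.6, 220.2], [139, 217, 16, 7, 85]), ([491.8, 238.5], [487, 234, 11, 10, 88])]
top green [([148.3, 291.0], [142, 290, 14, 3, 41])]
top blue [([142.6, 255.4], [135, 253, 16, 6, 57])]
side red [([328.3, 156.2], [327, 149, 3, 16, 21]), ([227.5, 188.5], [223, 183, 10, 12, 93])]
side green [([188.5, 206.2], [185, 204, 8, 5, 19]), ([398.6, 276.5], [395, 273, 8, 8, 46])]
side blue [([138.3, 146.9], [101, 129, 60, 37, 544]), ([96.6, 154.4], [92, 150, 10, 10, 39]), ([87.2, 158.2], [84, 155, 7, 8, 22]), ([111.1, 170.8], [106, 167, 13, 8, 36]), ([124.2, 167.9], [120, 167, 10, 4, 17]), ([206.0, 194.0], [203, 192, 7, 5, 23])]
mouth [598.6 116.7 120. ] lidc [580.5 -71.  145. ]
lid side [575.4 -73.3 145. ]
```

View pics/a.png

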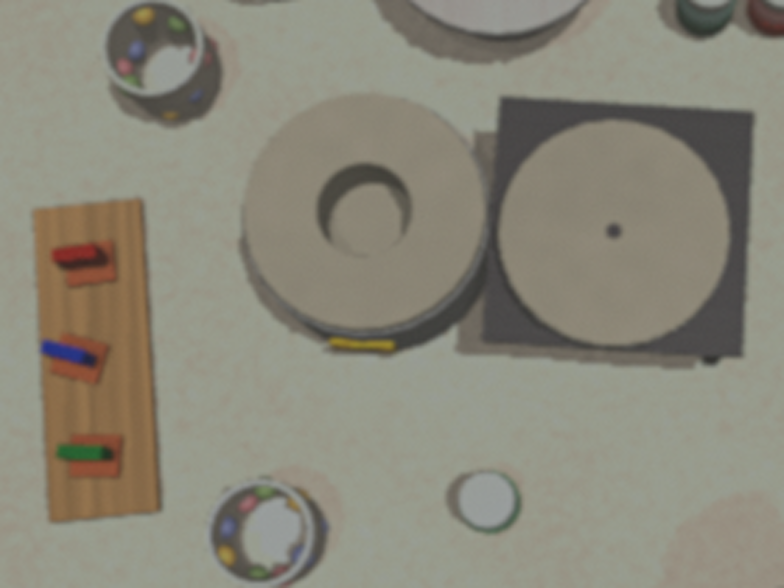

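View pics/b.png

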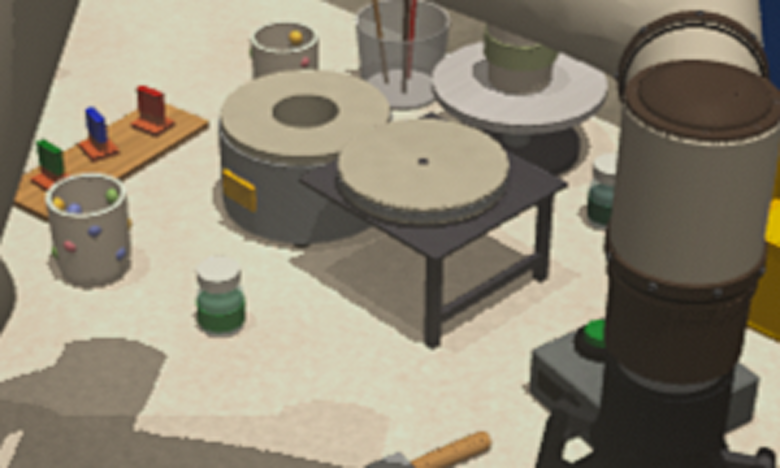

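```bash
python3 - <<'E'
from h import *
np.set_printoptions(suppress=True,precision=1)
T,S=cv2.imread('pics/top0.png'),cv2.imread('pics/side0.png')
print('camera',ray("top",(0,0))[0],ray("side",(0,0))[0])
cr=lambda x,y:(120+x/2.8,130+y/2.8)
def circ(P):
    P=np.array(P)[:,:2]; s=np.linalg.lstsq(np.c_[2*P,np.ones(len(P))],(P**2).sum(1),rcond=None)[0]
    return s[:2],np.sqrt(s[2]+s[:2]@s[:2])
print('rim',circ([plane("top",cr(*p),120) for p in[(243,213),(487,213),(365,94),(290,118)]]))
print('mouth',circ([plane("top",cr(*p),120) for p in[(317,210),(411,210),(364,163)]]))
print('lid',circ([plane("top",cr(*p),145) for p in[(498,231),(729,231),(614,118),(614,345)]]),plane("top",cr(613.5,231),145))
for p in[(500,98),(753,112),(743,356),(484,341)]: print('ledge',plane("top",cr(*p),121))
o=plane("side",(170+423/2.6,150+161/2.6),145);print('lid hole side',o, 'tri',tri(cr(613.5,231),(170+423/2.6,150+161/2.6)))
# tiles
for nm,im,x0,y0,w,h in(("top",T,132,248,24,20),("side",S,198,186,22,28)):
    c=im[y0:y0+h,x0:x0+w].astype(int); d=c[...,0]-c[...,2]
    print(nm,x0,y0); print('\n'.join(' '.join(f'{v:4d}' for v in r) for r in d))
b=tri((491.8,238.5),(0,0)) 
print('ball z~143',plane("top",(491.8,238.5),143))
g=cv2.inRange(cv2.cvtColor(T[215:245,435:465],cv2.COLOR_BGR2HSV),(45,80,40),(85,255,255));M=cv2.moments(g,True);print('green',M['m00'],M['m10']/M['m00']+435,M['m01']/M['m00']+215)
a=cv2.resize(T[170:280,410:530],None,fx=5,fy=5,interpolation=cv2.INTER_CUBIC); cv2.imwrite('pics/c.png',a)
E
```

```text
camera [ 330.5  -45.2 1289.6] [-453.  -967.5 1004.4]
rim (array([600. , 116.3]), np.float64(92.45392761554534))
mouth (array([601.8, 116.7]), np.float64(35.59949330660868))
lid (array([580.1, -71.2]), np.float64(85.28544626028196)) [579.5 -71.2 145. ]
ledge [688.3  14.7 121. ]
ledge [ 677.5 -178.   121. ]
ledge [ 490.1 -167.8  121. ]
ledge [500.8  24.7 121. ]
lid hole side [580.5 -71.1 145. ] tri (array([579.6, -71.5, 145.5]), np.float64(0.6789037238328731))
top 132 248
 -13  -22  -44  -62  -66  -64  -65  -66  -67  -66  -67  -64  -62  -59  -62  -64  -68  -67  -64  -60  -58  -58  -58  -59
 -14  -24  -44  -62  -64  -65  -67  -67  -69  -69  -74  -76  -72  -64  -64  -65  -67  -65  -61  -59  -58  -57  -58  -59
 -14  -23  -39  -44  -44  -50  -59  -65  -69  -75  -82  -85  -83  -78  -76  -72  -71  -68  -63  -60  -58  -57  -59  -59
 -12  -18  -24   -6    9    0  -18  -33  -47  -63  -76  -82  -83  -83  -81  -81  -79  -78  -76  -71  -67  -64  -65  -62
 -12  -15   -4   33   62   60   46   31   12  -11  -32  -45  -57  -66  -72  -77  -79  -81  -82  -79  -79  -77  -75  -71
 -13  -10   12   55   86 
[... 4251 characters left out ...]
5 -125 -102 -100  -83  -92 -107  -72  -55  -72  -91 -103 -103 -104
-107 -106 -106  -94  -70  -65  -98 -134 -138 -131 -131 -117  -71  -51  -58  -60  -65  -83  -95 -105 -107 -107
-104 -103 -104 -107 -106  -87  -68  -88  -94  -67  -58  -62  -64  -71  -83  -87  -95 -105 -106 -108 -109 -107
-103 -105 -108 -112 -111 -105  -80  -54  -61  -65  -72  -78  -88  -98 -106 -106 -108 -108 -110 -109 -107 -102
-108 -111 -112 -109 -107 -104  -95  -79  -83  -95 -105 -106 -106 -107 -108 -107 -109 -108 -107 -102 -101 -104
-110 -110 -108 -103 -102 -102 -104 -105 -106 -107 -105 -104 -105 -106 -108 -109 -108 -105 -103 -100 -106 -109
ball z~143 [ 526.2 -383.4  143. ]
green 170.0 449.55882352941177 229.78235294117647
```

View pics/c.png

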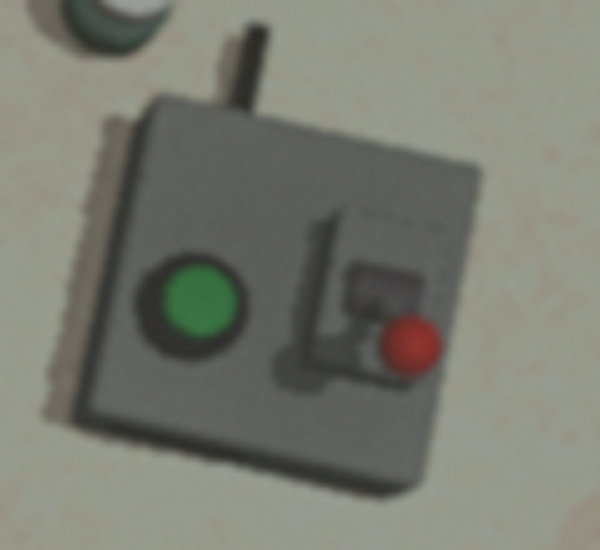

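```bash
python3 - <<'E'
from h import *
np.set_printoptions(suppress=True,precision=1)
p,e=tri((141.8,255.05),(206.3,193.6));print('tile top',p,e)
# board thickness cross-check via green/red ... foot corners
z=p[2]
a,b=plane("top",(137,253.9),z),plane("top",(147,256.2),z);d=b-a;print('blade dir deg',np.degrees(np.arctan2(d[1],d[0])))
print('tile ctr z65',plane("top",(141.8,255.05),65),'z60',plane("top",(141.8,255.05),60))
cr=lambda x,y:(410+x/5,170+y/5)
C=[plane("top",cr(*q),55) for q in[(160,95),(482,168),(428,492),(85,415)]];
for c in C:print(c)
print('button',plane("top",(449.6,229.8),60),tri((449.6,229.8),(398.6,276.5)))
u=C[1]-C[0];print('box -y dir',np.degrees(np.arctan2(u[1],u[0])));u=C[0]-C[3];print('box x dir',np.degrees(np.arctan2(u[1],u[0])))
from scipy.spatial.transform import Rotation as R
print(R.from_quat(arm.read_state()['ee_rot']).as_matrix())
E
```

```text
tile top [501.2 359.6  62.7] 0.06032642821437352
blade dir deg -102.71534447181142
tile ctr z65 [500.9 358.9  65. ] z60 [501.6 360.5  60. ]
[ 653.2 -303.4   55. ]
[ 620.  -445.2   55. ]
[ 475.  -414.7   55. ]
[ 508.6 -266.1   55. ]
button [ 559.5 -316.2   60. ] (array([ 554.4, -310.6,   76.5]), np.float64(5.556242620031971))
box -y dir -103.173523828764
box x dir -14.431267083026894
[[-0.9 -0.3 -0. ]
 [-0.3  0.9  0. ]
 [ 0.   0.  -1. ]]
```

```bash
cat > go.py <<'E'
import sys
from h import *
from scipy.spatial.transform import Rotation as R
s=arm.read_state(); M=R.from_quat(s['ee_rot']).as_matrix(); p=np.array(s['position'])
print('t',s['clock'],'p',p.round(1),'yang',np.degrees(np.arctan2(M[1,1],M[0,1])).round(1),'w',s['gripper_width'],'f',np.round(s['contact_force'],1), 'j',np.round(s['joints'],2))
for a in sys.argv[1:]:
    q=np.array(eval(a),float); print(a,'->',(M.T@(q-p)).round(1))
E
python3 go.py 520,-80,240
```

```text
t 0.1 p [ 204.  -590.2  230.3] yang 109.1 w 85.28693178858127 f [0.8 0.5 0.2] j [-0.98  0.39  0.01 -0.   -1.19 -0.26]
520,-80,240 -> [-465.3  379.1   -9. ]
```

>>> drive_tool(
  targets=[
    [0,-465,379,-9,-58],
    [0,-465,379,-9,-58],
    [0,-465,379,-9,-58],
    [0,-465,379,-9,-58],
    [0,-465,379,-9,-58],
    [0,-465,379,-9,-58],
    [0,-465,379,-9,-58],
    [0,-465,379,-9,-58],
    [0,-465,379,-9,-58],
    [0,-465,379,-9,-58],
    [0,-465,379,-9,-58],
    [0,-465,379,-9,-58],
  ],
)

```text
clock: 1.3
position: [520.3, -78.5, 240.2]
ee_rot: [-0.623, 0.782, 0.0, -0.0]
contact_force: [1.7, -0.9, 0.1]
gripper_width: 42.8
grasp_force: 0.0
```

```bash
python3 go.py 501.3,359.7,150
```

```text
t 1.3 p [520.3 -78.5 240.2] yang 167.1 w 42.83003339568995 f [ 1.7 -0.9  0.1] j [ 0.16  0.21 -0.22 -0.   -1.14 -0.38]
501.3,359.7,150 -> [-422.9  116.4   90.3]
```

>>> drive_tool(
  targets=[
    [0,-423,116,0,0],
    [0,-423,116,0,0],
    [0,-423,116,0,0],
    [0,-423,116,0,0],
    [0,-423,116,0,0],
    [0,-423,116,0,0],
    [0,-423,116,0,0],
    [0,-423,116,0,0],
    [0,-423,116,0,0],
    [0,-423,116,120,0],
    [0,-423,116,120,0],
    [0,-423,116,120,0],
  ],
)

```text
clock: 2.5
position: [498.4, 355.7, 114.3]
ee_rot: [-0.623, 0.782, -0.0, -0.005]
contact_force: [0.0, -1.0, -0.6]
gripper_width: 42.3
grasp_force: 0.0
```

```bash
python3 go.py 501.3,359.7,32; python3 - <<'E'
from h import *
T,S=arm.get_image("top"),arm.get_image("side")
a=cv2.resize(T[200:320,80:230],(400,320),interpolation=cv2.INTER_CUBIC)
b=cv2.resize(S[130:250,150:300],(400,320),interpolation=cv2.INTER_CUBIC)
cv2.imwrite('pics/d.png',np.hstack([a,b]))
E
```

```text
t 2.5 p [498.4 355.7 114.3] yang 167.0 w 42.34758757151735 f [ 0.  -1.  -0.6] j [ 0.88  0.47 -0.17 -0.   -0.94 -1.11]
501.3,359.7,32 -> [-5.2 -2.4 82.3]
```

View pics/d.png

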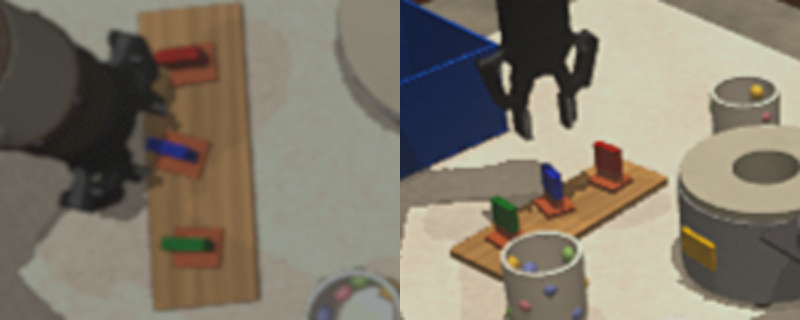

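```bash
python3 go.py 501.3,359.7,32
```

```text
t 2.6 p [499.3 355.7 115.7] yang 167.0 w 42.78640820002324 f [-0.3 -0.2  0.6] j [ 0.88  0.47 -0.17 -0.   -0.94 -1.11]
501.3,359.7,32 -> [-5.  -1.5 83.6]
```

>>> drive_tool(
  targets=[
    [0,-5,-2,0,0],
    [0,-5,-2,35,0],
    [0,-5,-2,35,0],
  ],
)

```text
clock: 2.9
position: [503.6, 361.3, 83.8]
ee_rot: [-0.623, 0.783, 0.0, -0.002]
contact_force: [-0.5, -1.0, -0.4]
gripper_width: 43.2
grasp_force: 0.0
```

```bash
python3 go.py 501.3,359.7,32;python3 go.py 501.3,359.7,32
```

```text
t 2.9 p [503.6 361.3  83.8] yang 167.0 w 43.190298260284585 f [-0.5 -1.  -0.4] j [ 0.88  0.51 -0.19 -0.   -0.88 -1.11]
501.3,359.7,32 -> [ 1.9  1.8 51.8]
t 2.9 p [503.6 361.3  83.8] yang 167.0 w 43.190298260284585 f [-0.5 -1.  -0.4] j [ 0.88  0.51 -0.19 -0.   -0.88 -1.11]
501.3,359.7,32 -> [ 1.9  1.8 51.8]
```

>>> drive_tool(
  targets=[
    [0,2,2,25,0],
    [0,2,2,52,0],
    [0,2,2,52,0],
    [0,2,2,52,0],
  ],
)

```text
clock: 3.3
position: [503.3, 361.5, 35.3]
ee_rot: [-0.623, 0.782, -0.0, 0.001]
contact_force: [0.5, -0.5, 0.2]
gripper_width: 42.9
grasp_force: 0.0
```

```bash
python3 go.py 501.3,359.7,32; python3 - <<'E'
from h import *
T,S=arm.get_image("top"),arm.get_image("side")
a=cv2.resize(T[200:320,80:230],(400,320),interpolation=cv2.INTER_CUBIC)
b=cv2.resize(S[130:250,150:300],(400,320),interpolation=cv2.INTER_CUBIC)
cv2.imwrite('pics/e.png',np.hstack([a,b]))
E
```

```text
t 3.3 p [503.3 361.5  35.3] yang 167.1 w 42.86580385642994 f [ 0.5 -0.5  0.2] j [ 0.88  0.57 -0.23  0.   -0.77 -1.11]
501.3,359.7,32 -> [2.2 1.5 3.3]
```

View pics/e.png

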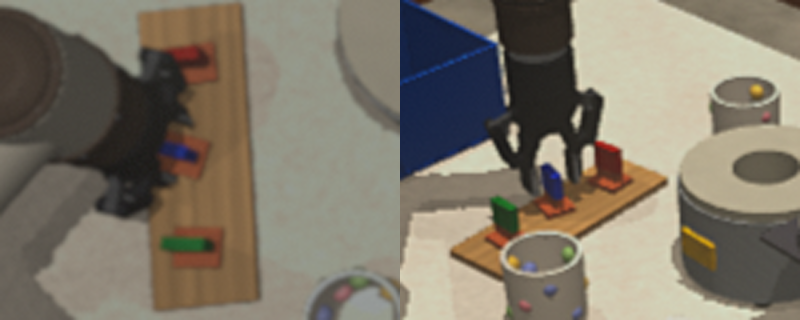

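>>> drive_tool(
  targets=[
    [0,2,1,3,0],
    [0,2,1,3,0],
    [1,2,1,3,0],
    [1,2,1,3,0],
    [1,2,1,3,0],
    [1,2,1,3,0],
    [1,2,1,3,0],
    [1,2,1,3,0],
  ],
)

```text
clock: 4.2
position: [501.0, 359.2, 30.7]
ee_rot: [-0.623, 0.782, 0.0, 0.0]
contact_force: [-0.3, 0.2, 3.4]
gripper_width: 9.2
grasp_force: 58.8
```

```bash
python3 go.py 600.8,116.4,180
```

```text
t 4.2 p [501.  359.2  30.7] yang 167.1 w 9.22659655419442 f [-0.3  0.2  3.4] j [ 0.88  0.57 -0.24  0.   -0.75 -1.11]
600.8,116.4,180 -> [ 214.2 -151.6 -149.4]
```

>>> drive_tool(
  targets=[
    [1,0,0,-30,0],
    [1,0,0,-75,0],
    [1,0,0,-120,0],
    [1,0,0,-150,0],
    [1,40,-28,-150,0],
    [1,80,-57,-150,0],
    [1,120,-85,-150,0],
    [1,160,-114,-150,0],
    [1,195,-138,-150,0],
    [1,214,-152,-150,0],
    [1,214,-152,-150,0],
    [1,214,-152,-150,0],
  ],
)

```text
clock: 5.4
position: [600.6, 115.8, 179.5]
ee_rot: [-0.622, 0.783, 0.0, -0.001]
contact_force: [-0.6, 0.1, -0.6]
gripper_width: 8.9
grasp_force: 58.5
```

```bash
python3 go.py 600.8,116.4,150; python3 - <<'E'
from h import *
T,S=arm.get_image("top"),arm.get_image("side")
a=cv2.resize(T[140:260,190:340],(400,320),interpolation=cv2.INTER_CUBIC)
b=cv2.resize(S[110:230,220:370],(400,320),interpolation=cv2.INTER_CUBIC)
cv2.imwrite('pics/f.png',np.hstack([a,b]))
E
```

```text
t 5.4 p [600.6 115.8 179.5] yang 167.0 w 8.903481233114377 f [-0.6  0.1 -0.6] j [ 0.45  0.4  -0.1  -0.   -1.07 -0.68]
600.8,116.4,150 -> [-0.6 -0.1 29.5]
```

View pics/f.png

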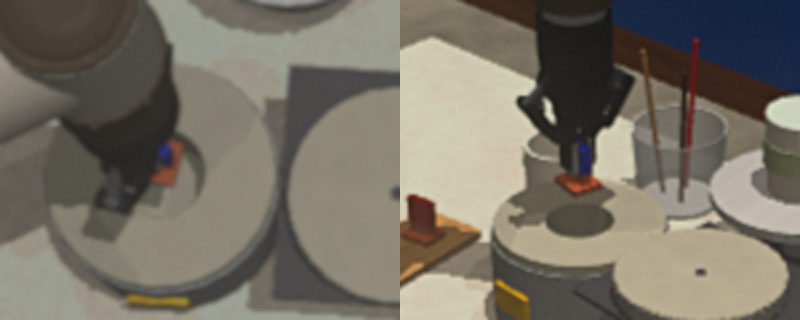

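>>> drive_tool(
  targets=[
    [1,0,0,25,0],
    [1,0,0,45,0],
    [1,0,0,65,0],
    [1,0,0,85,0],
    [1,0,0,95,0],
    [1,0,0,98,0],
    [1,0,0,98,0],
  ],
)

```text
clock: 6.2
position: [601.1, 117.0, 82.5]
ee_rot: [-0.623, 0.782, -0.0, 0.0]
contact_force: [0.9, 0.0, -1.1]
gripper_width: 9.2
grasp_force: 58.6
```

>>> drive_tool(
  targets=[
    [1,0,0,2,0],
    [1,0,0,4,0],
    [1,0,0,4,0],
  ],
)

```text
clock: 6.5
position: [601.1, 116.3, 78.7]
ee_rot: [-0.623, 0.782, -0.0, 0.0]
contact_force: [0.0, -0.1, 0.1]
gripper_width: 9.2
grasp_force: 58.6
```

>>> drive_tool(
  targets=[
    [1,0,0,1,0],
    [1,0,0,2,0],
    [1,0,0,2,0],
  ],
)

```text
clock: 6.8
position: [601.2, 116.3, 76.7]
ee_rot: [-0.623, 0.782, -0.0, 0.0]
contact_force: [-0.1, 0.3, 0.5]
gripper_width: 9.2
grasp_force: 58.7
```

>>> drive_tool(
  targets=[
    [1,0,0,1,0],
    [1,0,0,1.5,0],
    [1,0,0,1.5,0],
  ],
)

```text
clock: 7.1
position: [601.3, 116.3, 76.6]
ee_rot: [-0.623, 0.782, -0.0, 0.0]
contact_force: [-2.9, -0.5, 7.5]
gripper_width: 8.9
grasp_force: 59.9
```

>>> drive_tool(
  targets=[
    [0.4,0,0,0,0],
    [0.4,0,0,0,0],
    [0.4,0,0,0,0],
    [0.4,0,0,-15,0],
    [0.4,0,0,-40,0],
    [0.4,0,0,-80,0],
    [0.4,0,0,-110,0],
    [-0.5,0,0,-125,0],
    [-1,0,0,-125,0],
  ],
)

```text
clock: 8.0
position: [602.4, 116.8, 202.5]
ee_rot: [-0.623, 0.782, -0.001, 0.003]
contact_force: [0.5, 0.9, -0.2]
gripper_width: 53.3
grasp_force: 0.0
```

```bash
python3 go.py 571.5,-170,200
```

```text
t 8.0 p [602.4 116.8 202.5] yang 167.1 w 53.343714139981905 f [ 0.5  0.9 -0.2] j [ 0.46  0.38 -0.07  0.   -1.11 -0.68]
571.5,-170,200 -> [286.4 -34.    1.7]
```

>>> drive_tool(
  targets=[
    [-1,285,-36,0,-6.5],
    [-1,285,-36,0,-6.5],
    [-1,285,-36,0,-6.5],
    [-1,285,-36,0,-6.5],
    [-1,285,-36,0,-6.5],
    [-1,285,-36,0,-6.5],
    [-1,285,-36,0,-6.5],
    [-1,285,-36,0,-6.5],
  ],
)

```text
clock: 8.8
position: [571.4, -170.3, 198.0]
ee_rot: [-0.665, 0.746, 0.001, -0.001]
contact_force: [0.7, -0.1, 0.0]
gripper_width: 85.2
grasp_force: 0.0
```

```bash
python3 - <<'E'
from h import *
T,S=arm.get_image("top"),arm.get_image("side")
a=cv2.resize(T[130:290,190:420],(400,278),interpolation=cv2.INTER_CUBIC)
b=cv2.resize(S[120:280,220:450],(400,278),interpolation=cv2.INTER_CUBIC)
cv2.imwrite('pics/g.png',np.hstack([a,b]))
E
python3 go.py 569,-169,140
```

```text
t 8.9 p [ 572.  -168.8  198.7] yang 173.6 w 85.30544270658464 f [ 0.1 -0.2  0. ] j [-0.02  0.36 -0.11 -0.   -1.1  -0.1 ]
569,-169,140 -> [ 0.5  2.9 58.7]
```

View pics/g.png

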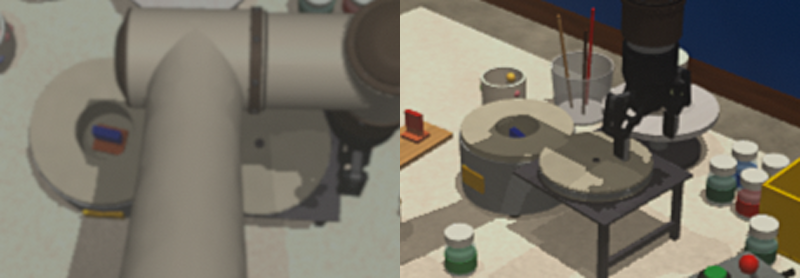

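>>> drive_tool(
  targets=[
    [-1,0,2,40,0],
    [-1,0,2,70,0],
    [-1,0,2,70,0],
  ],
)

```text
clock: 9.2
position: [567.2, -167.4, 125.2]
ee_rot: [-0.667, 0.745, 0.004, -0.003]
contact_force: [-0.2, 1.1, -0.7]
gripper_width: 85.6
grasp_force: 0.0
```

>>> drive_tool(
  targets=[
    [-1,0,0,4,0],
    [-1,0,0,5,0],
    [-1,0,0,5,0],
  ],
)

```text
clock: 9.5
position: [571.4, -169.1, 126.3]
ee_rot: [-0.667, 0.745, -0.001, 0.001]
contact_force: [-0.7, -0.4, 0.0]
gripper_width: 85.6
grasp_force: 0.0
```

>>> drive_tool(
  targets=[
    [-1,0,0,4,0],
    [-1,0,0,5,0],
    [-1,0,0,5,0],
  ],
)

```text
clock: 9.8
position: [570.2, -169.4, 119.9]
ee_rot: [-0.666, 0.746, -0.0, 0.0]
contact_force: [0.3, -0.9, 0.0]
gripper_width: 85.6
grasp_force: 0.0
```

>>> drive_tool(
  targets=[
    [-1,0,0,4,0],
    [-1,0,0,7,0],
    [-1,0,0,7,0],
  ],
)

```text
clock: 10.1
position: [569.8, -169.3, 112.1]
ee_rot: [-0.666, 0.746, 0.001, -0.0]
contact_force: [0.7, 0.3, 0.2]
gripper_width: 85.5
grasp_force: 0.0
```

```bash
python3 go.py 589.5,13,113 591.3,29,113
```

```text
t 10.1 p [ 569.8 -169.3  112.1] yang 173.6 w 85.49827755173018 f [0.7 0.3 0.2] j [-0.02  0.44 -0.23 -0.   -0.9  -0.1 ]
589.5,13,113 -> [-183.4    0.9   -0.9]
591.3,29,113 -> [-199.5    0.9   -0.9]
```

>>> drive_tool(
  targets=[
    [-1,-10,0,0,0],
    [-1,-20,0,0,0],
    [-1,-32,0,0,0],
    [-1,-44,1,0,0],
    [-1,-56,1,0,0],
    [-1,-68,1,0,0],
    [-1,-80,1,0,0],
    [-1,-92,1,0,0],
    [-1,-104,1,0,0],
    [-1,-116,1,0,0],
    [-1,-128,1,0,0],
    [-1,-140,1,0,0],
  ],
)

```text
clock: 11.3
position: [585.3, -29.1, 113.1]
ee_rot: [-0.666, 0.746, -0.0, 0.0]
contact_force: [0.4, -2.3, -1.3]
gripper_width: 85.6
grasp_force: 1.2
```

>>> drive_tool(
  targets=[
    [-1,-6,0,0,0],
    [-1,-12,0,0,0],
    [-1,-18,0,0,0],
    [-1,-23,0,0,0],
    [-1,-27,0,0,0],
    [-1,-30,0,0,0],
    [-1,-30,0,0,0],
  ],
)

```text
clock: 12.0
position: [588.5, 0.2, 112.8]
ee_rot: [-0.666, 0.746, 0.0, 0.0]
contact_force: [-0.0, -1.5, 0.2]
gripper_width: 85.5
grasp_force: 0.7
```

```bash
python3 - <<'E'
from h import *
T,S=arm.get_image("top"),arm.get_image("side")
a=cv2.resize(T[130:290,190:420],(400,278),interpolation=cv2.INTER_CUBIC)
b=cv2.resize(S[140:280,220:420],(400,278),interpolation=cv2.INTER_CUBIC)
cv2.imwrite('pics/i.png',np.hstack([a,b]))
E
python3 go.py 591.6,32,112
```

```text
t 12.1 p [5.884e+02 2.000e-01 1.127e+02] yang 173.6 w 85.65395756830382 f [-0.9 -0.3 -0.1] j [ 0.27  0.43 -0.24 -0.   -0.9  -0.39]
591.6,32,112 -> [-32.    0.4   0.7]
```

View pics/i.png

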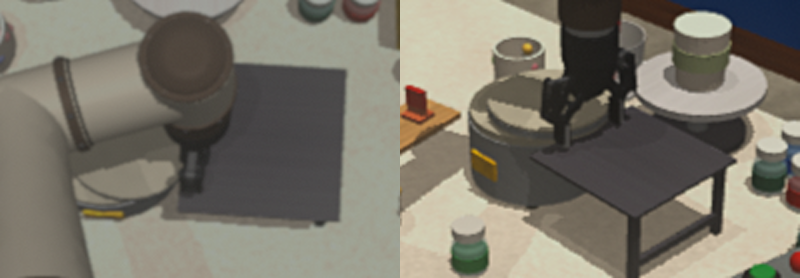

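>>> drive_tool(
  targets=[
    [-1,-4,0,0,0],
    [-1,-8,0,0,0],
    [-1,-12,0,0,0],
    [-1,-16,0,0,0],
    [-1,-20,0,0,0],
    [-1,-20,0,0,0],
  ],
)

```text
clock: 12.7
position: [590.9, 20.5, 112.9]
ee_rot: [-0.667, 0.745, 0.0, 0.001]
contact_force: [0.4, -0.9, 1.2]
gripper_width: 85.3
grasp_force: 0.1
```

>>> drive_tool(
  targets=[
    [-1,-2,0,0,0],
    [-1,-4,0,0,0],
    [-1,-6,0,0,0],
    [-1,-6,0,0,0],
  ],
)

```text
clock: 13.1
position: [591.1, 25.9, 112.5]
ee_rot: [-0.666, 0.746, 0.0, -0.0]
contact_force: [0.4, -0.8, 0.2]
gripper_width: 85.2
grasp_force: 0.4
```

>>> drive_tool(
  targets=[
    [-1,-1,0,0,0],
    [-1,-2,0,0,0],
    [-1,-2,0,0,0],
  ],
)

```text
clock: 13.4
position: [591.4, 27.6, 112.7]
ee_rot: [-0.666, 0.746, 0.0, -0.0]
contact_force: [-1.2, -1.6, -1.3]
gripper_width: 85.4
grasp_force: 0.7
```

```bash
cat > lid.py <<'E'
from h import *
S=arm.get_image("side"); G=cv2.cvtColor(S,cv2.COLOR_BGR2GRAY)
c=proj("side",[[601,114,142]])[0];print('pred',c)
x,y=c.round().astype(int)
print(x-16,y-10)
print('\n'.join(' '.join(f'{v:3d}' for v in r) for r in G[y-10:y+11,x-16:x+17]))
E
python3 lid.py
```

```text
pred [287.63938892 185.94961761]
272 176
 90 111 139 142 141 144 150 157 167 166 168 169 148  78  38  46  64  78  83  74  70  68  63  59  52  40  36  35  33  31  32  31  30
 88  88  90  89  87  87  90 110 138 139 141 147 124  51  40  60  67  62  52  51  49  48  42  44  41  35  36  34  33  33  31  31  31
 90  89  86  87  87  85  85  85  87  87  87  90  74  34  40  54  58  49  41  39  37  39  43  44  40  35  33  33  33  32  32  31  32
 91  91  89  89  90  89  88  86  85  84  86  86  70  36  39  46  45  39  39  38  35  36  41  42  36  31  32  33  33  33  31  31  31
 90  89  91  91  91  90  89  88  88  88  88  87  68  36  42  46  43  36  35  36  35  35  39  37  32  33  33  32  32  31  32  32  33
 89  90  91  90  90  90  89  90  88  88  88  82  61  36  41  46  43  36  35  35  34  37  40  35  33  32  32  32  31  31  30  31  32
 88  89  89  90  90  90  90  90  89  88  88  83  60  36  40  46  44  35  36  35  34  39  44  37  31  34  37  31  29  33  32  32  31
 90  90  89  89  90  90  90  89  90  91  90  83  58  36  37  41  40  37  35  36  35  37  40  35  34  49  59  40  30  32  35  35  32
 90
[... 1012 characters left out ...]
  76  61  38  31  30  33  46  62  81  88
157 157 158 158 158 159 159 144 136 149 118  83  36  33  35  38  39  37  35  34  34  40  63  71  45  33  31  34  52  75  89  89  87
156 155 156 157 158 158 159 158 163 175 161 107  36  33  38  38  36  36  34  34  35  40  49  51  36  31  31  47  76  89  89  88  87
155 156 155 155 155 156 156 158 165 172 163 117  42  33  39  40  38  35  35  34  35  37  37  36  34  31  35  62  89  90  88  87  88
156 157 156 156 156 155 157 165 172 174 173 152  91  49  34  35  36  35  34  36  33  36  38  34  33  35  53  81  93  89  88  88  87
159 159 158 158 157 157 163 171 172 171 173 174 156 109  64  39  31  32  35  37  35  35  36  35  33  42  74 100  97  88  88  87  87
```

>>> drive_tool(
  targets=[
    [-1,-1,0,0,0],
    [-1,-2,0,0,0],
    [-1,-2,0,0,0],
  ],
)

```text
clock: 13.75
position: [591.8, 29.7, 112.9]
ee_rot: [-0.666, 0.746, -0.0, 0.0]
contact_force: [-0.6, 0.3, -1.3]
gripper_width: 85.5
grasp_force: 0.5
```

>>> drive_tool(
  targets=[
    [-1,-1,0,0,0],
    [-1,-2,0,0,0],
    [-1,-2,0,0,0],
  ],
)

```text
clock: 14.05
position: [592.5, 32.0, 113.1]
ee_rot: [-0.666, 0.746, -0.0, 0.001]
contact_force: [-0.4, -0.6, 0.2]
gripper_width: 85.4
grasp_force: 0.0
```

>>> drive_tool(
  targets=[
    [-1,-1,0,0,0],
    [-1,-1,0,0,0],
  ],
)

```text
clock: 14.25
position: [592.3, 32.7, 113.0]
ee_rot: [-0.666, 0.746, -0.0, 0.0]
contact_force: [0.2, -0.9, -0.1]
gripper_width: 85.6
grasp_force: 0.1
```

>>> drive_tool(
  targets=[
    [-1,10,0,0,0],
    [-1,40,0,-10,0],
    [-1,80,0,-40,0],
    [-1,130,0,-80,0],
    [-1,180,0,-100,0],
    [-1,230,0,-100,0],
    [-1,260,0,-100,0],
    [-1,260,0,-100,0],
  ],
)

```text
clock: 15.05
position: [561.6, -231.1, 213.3]
ee_rot: [-0.664, 0.748, -0.001, 0.0]
contact_force: [0.3, -0.2, -0.3]
gripper_width: 85.6
grasp_force: 0.0
```

```bash
cat > lid.py <<'E'
from h import *
for n in("side","top"):
    G=cv2.cvtColor(arm.get_image(n),cv2.COLOR_BGR2GRAY); cv2.imwrite(f'pics/l_{n}.png',G)
    for z in(138,145): print(n,z,proj(n,[[601,116,z]])[0])
    c=proj(n,[[601,116,140]])[0]; x,y=c.round().astype(int)
    print(x-9,y-8);print('\n'.join(' '.join(f'{v:3d}' for v in r) for r in G[y-8:y+9,x-9:x+10]))
E
python3 lid.py
```

```text
side 138 [287.16777754 186.95675695]
side 145 [287.10200051 184.76851673]
278 178
171 170 168 169 168 168 168 168 168 169 168 169 168 170 170 169 170 170 169
171 169 168 167 167 168 167 167 167 168 167 168 169 169 169 170 170 170 171
171 170 170 169 168 168 167 168 169 169 170 171 169 170 170 171 171 170 169
173 171 171 171 170 168 170 169 169 170 171 171 171 171 171 170 170 169 170
174 173 172 170 172 170 171 170 171 170 171 170 169 170 169 169 169 170 169
173 174 174 172 171 171 171 172 172 172 171 172 170 169 168 168 169 170 170
175 176 176 175 175 174 173 174 172 168 170 174 171 171 169 169 170 169 170
176 176 176 177 176 175 174 162 143 130 139 162 174 172 171 170 169 168 168
176 176 177 177 176 176 170 134  79  67  85 136 173 172 170 170 169 168 169
175 174 176 176 175 176 175 157 118 109 122 154 173 173 171 171 171 171 170
174 176 175 174 173 173 175 175 176 176 175 175 175 174 174 172 174 173 172
175 174 173 173 174 172 172 173 175 176 176 176 176 174 175 175 173 164 154
175 174 174 172 172 172 171 171 172 172 174 174 174 176 177 174 157 125 105
175 174 175 174 172 172 171 17
[... 945 characters left out ...]
 141 140 139 141
142 142 141 142 142 133 110  84  74  72  82 103 128 139 141 140 141 140 141
142 141 141 142 143 138 121 101  85  87  99 118 134 140 141 142 141 142 141
142 142 142 142 143 140 136 124 113 114 125 136 140 141 141 141 142 141 141
143 143 143 142 143 142 141 139 135 134 138 141 141 142 141 141 142 140 140
143 143 142 142 142 141 142 141 141 141 141 142 141 141 141 141 140 141 141
143 142 142 142 142 141 142 140 141 141 140 141 140 140 140 141 141 140 139
142 142 142 141 141 142 141 140 141 140 139 140 140 139 140 140 139 140 140
142 142 141 142 141 141 141 140 139 139 139 139 139 140 139 138 140 139 139
141 141 142 141 142 141 140 139 140 140 138 138 138 138 139 139 138 138 138
```

```bash
python3 - <<'E'
from h import *
np.set_printoptions(suppress=True,precision=2)
print(tri((248.8,202.2),(286.97,186.05)))
for z in(138,145): print(z,plane("top",(248.8,202.2),z),plane("side",(286.97,186.05),z))
E
```

```text
(array([601.74, 116.84, 140.33]), np.float64(0.840154551193322))
138 [602.61 116.89 138.  ] [604.22 120.   138.  ]
145 [600.95 115.91 145.  ] [595.68 111.21 145.  ]
```

```bash
python3 - <<'E'
from h import *
np.set_printoptions(suppress=True,precision=1)
for n in("side","top"):
    G=cv2.GaussianBlur(cv2.imread(f'pics/l_{n}.png',0),(3,3),0).astype(np.float32)
    print(n)
    for a in range(0,360,30):
        d=85*np.array([np.cos(np.radians(a)),np.sin(np.radians(a))]); out=[]
        c0=proj(n,[[601.5,116.5,138]])[0]; e=proj(n,[[601.5+d[0],116.5+d[1],138]])[0]
        e2=proj(n,[[601.5+d[0],116.5+d[1],145]])[0]
        L=np.linalg.norm(e-c0); u=(e-c0)/L
        r=np.arange(L-7,L+9,1.); P=(c0+r[:,None]*u).astype(np.float32)
        v=cv2.remap(G,P[None,:,0],P[None,:,1],cv2.INTER_LINEAR)[0]
        print(a,'L',round(L,1),'dz7 radial',round((e2-e)@u,1),v.astype(int))
E
```

```text
side
0 L 23.6 dz7 radial 1.0 [170 170 170 170 170 169 165 145 118  99  97  99 101 102 102  99]
30 L 16.2 dz7 radial 1.9 [169 169 169 169 169 169 173 183 195 202 202 202 201 200 201 201]
60 L 15.9 dz7 radial 1.9 [168 168 169 170 171 171 166 151 127 118 127 135 135 127 119 116]
90 L 23.3 dz7 radial 1.0 [173 173 173 173 172 171 170 175 187 198 200 199 199 199 200 200 200]
120 L 29.4 dz7 radial 0.4 [173 173 173 174 173 173 178 188 198 202 203 203 203 203 202 202]
150 L 30.2 dz7 radial -0.2 [175 175 175 175 175 169 151 132 137 162 185 198 202 203 203 203]
180 L 25.0 dz7 radial -0.9 [173 174 175 176 175 163 141 109  82  70  73  93 126 146 128  97]
210 L 17.5 dz7 radial -1.9 [173 173 174 175 173 159 131  99  77  69  70  76  90 103 102  88]
240 L 17.2 dz7 radial -2.0 [104 105 105 105 104 101  93  81  71  66  66  71  80  89  86  74]
270 L 24.6 dz7 radial -1.0 [103 103 103 103 103  99  91  78  67  61  61  70  84  88  77  64]
300 L 29.9 dz7 radial -0.2 [103 103 103 102 101  96  89  99 130 148 139 131 129 128 127 129]
330 L 29.5 dz7 radial 0.3 [172 172 172 173 172 172 168 159 146 137 142 152 156
[... 389 characters left out ...]
.1 dz7 radial 0.3 [140 140 140 141 140 138 131 126 125 124 119 114 114 124 140 153]
150 L 40.8 dz7 radial -0.2 [141 141 141 141 141 137 126 118 120 125 122 108 100 100 105 110]
180 L 40.2 dz7 radial -0.5 [141 141 141 141 141 137 122 105 105 121 124 113 103  95  88  94]
210 L 40.0 dz7 radial -0.7 [140 140 139 138 134 122 103  86  81  85  87  81  77  73  67  62]
240 L 40.3 dz7 radial -0.5 [94 94 94 94 93 91 84 78 81 85 84 79 73 67 62 58]
270 L 40.7 dz7 radial -0.2 [95 95 95 95 94 91 87 84 85 86 81 73 65 59 57 57]
300 L 40.7 dz7 radial 0.2 [ 95  95  95  95  95  95  97 102 112 122 129 132 123 113 108 107]
330 L 40.0 dz7 radial 0.7 [140 140 140 140 141 141 139 139 143 151 157 158 159 159 159 158]
```

```bash
python3 go.py 601.5,116.5,213
```

```text
t 15.15 p [ 562.2 -227.4  212.6] yang 173.4 w 85.22647044214112 f [-0.1 -0.2 -0.7] j [-0.12  0.37 -0.07 -0.   -1.14  0.  ]
601.5,116.5,213 -> [-3.461e+02  5.000e-01 -3.000e-01]
```

>>> drive_tool(
  targets=[
    [1,-346,0,0,0],
    [1,-346,0,0,0],
    [1,-346,0,0,0],
    [1,-346,0,0,0],
    [1,-346,0,0,0],
    [1,-346,0,0,0],
    [1,-346,0,0,0],
    [1,-346,0,0,0],
    [1,-346,0,30,0],
    [1,-346,0,55,0],
    [1,-346,0,62,0],
    [1,-346,0,62,0],
  ],
)

```text
clock: 16.35
position: [600.9, 118.0, 149.8]
ee_rot: [-0.667, 0.745, 0.0, -0.001]
contact_force: [0.5, -0.4, -0.2]
gripper_width: -0.1
grasp_force: 0.0
```

>>> drive_tool(
  targets=[
    [1,0,0,3,0],
    [1,0,0,5,0],
    [1,0,0,5,0],
  ],
)

```text
clock: 16.65
position: [602.0, 117.9, 146.6]
ee_rot: [-0.666, 0.746, -0.0, 0.001]
contact_force: [0.9, 0.1, -0.4]
gripper_width: 0.2
grasp_force: 0.0
```

>>> drive_tool(
  targets=[
    [1,0,0,1,0],
    [1,0,0,2,0],
    [1,0,0,2,0],
  ],
)

```text
clock: 16.95
position: [601.6, 117.9, 143.8]
ee_rot: [-0.666, 0.746, 0.0, 0.0]
contact_force: [0.5, -0.1, 0.2]
gripper_width: -0.2
grasp_force: 0.0
```

Below 145 with no contact: the lid has sunk at least partly. Keep feeling down.

>>> drive_tool(
  targets=[
    [1,0,0,1,0],
    [1,0,0,2,0],
    [1,0,0,2,0],
  ],
)

```text
clock: 17.25
position: [601.6, 117.9, 141.6]
ee_rot: [-0.666, 0.746, 0.0, -0.0]
contact_force: [-0.3, 0.5, -0.8]
gripper_width: -0.2
grasp_force: 0.0
```

>>> drive_tool(
  targets=[
    [1,0,0,1,0],
    [1,0,0,1.5,0],
    [1,0,0,1.5,0],
  ],
)

```text
clock: 17.55
position: [601.6, 118.0, 140.2]
ee_rot: [-0.666, 0.746, 0.0, -0.0]
contact_force: [-0.6, -0.4, -0.1]
gripper_width: -0.2
grasp_force: 0.0
```

>>> drive_tool(
  targets=[
    [1,0,0,1,0],
    [1,0,0,1.5,0],
    [1,0,0,1.5,0],
  ],
)

```text
clock: 17.85
position: [601.6, 118.0, 138.7]
ee_rot: [-0.666, 0.746, 0.0, -0.0]
contact_force: [0.9, 0.4, -1.0]
gripper_width: 0.2
grasp_force: 0.0
```

>>> drive_tool(
  targets=[
    [1,0,0,1,0],
    [1,0,0,1.5,0],
    [1,0,0,1.5,0],
  ],
)

```text
clock: 18.15
position: [601.8, 118.0, 138.2]
ee_rot: [-0.666, 0.746, -0.0, 0.0]
contact_force: [-1.3, -0.1, 5.1]
gripper_width: -0.2
grasp_force: 2.5
```

>>> drive_tool(
  targets=[
    [1,0,0,-20,0],
    [1,0,0,-60,0],
    [1,0,0,-70,0],
    [1,0,0,-70,0],
  ],
)

```text
clock: 18.55
position: [602.8, 118.4, 209.4]
ee_rot: [-0.666, 0.746, -0.001, 0.002]
contact_force: [0.6, 0.5, -1.2]
gripper_width: 0.1
grasp_force: 0.0
```

```bash
python3 go.py 490,-100,210; python3 - <<'E'
from h import *
for n in("side","top"): pass
S=arm.get_image("side");T=arm.get_image("top")
print('green side',[(b[0],b[1][4]) for b in blobs(S,'green')],'red side',[(b[0],b[1][4]) for b in blobs(S,'red')])
print('red top',[(b[0],b[1][4]) for b in blobs(T,'red')])
E
```

```text
t 18.55 p [602.8 118.4 209.4] yang 173.6 w 0.07786382167507849 f [ 0.6  0.5 -1.2] j [ 0.46  0.38 -0.06  0.   -1.13 -0.57]
490,-100,210 -> [229.7  87.6  -1.6]
green side [(array([401.1, 276.7]), 76)] red side [(array([329.3, 142.2]), 79), (array([227.4, 188.6]), 82), (array([418.8, 239.5]), 91), (array([420.1, 271.4]), 94)]
red top [(array([152.6, 219.1]), 20), (array([491.8, 238.5]), 88)]
```

```bash
python3 - <<'E'
from h import *
np.set_printoptions(suppress=True,precision=1)
print('ball',tri((491.8,238.5),(420.1,271.4)),'button',tri((449.6,229.8),(401.1,276.7)))
E
python3 go.py 470,-370,210
```

```text
ball (array([ 525.5, -382.5,  145.1]), np.float64(0.7620608601529578)) button (array([ 556.8, -313. ,   74.9]), np.float64(0.08569178877474884))
t 18.65 p [601.  117.9 206.2] yang 173.5 w 0.18724426289720073 f [ 0.5 -0.4 -0.3] j [ 0.46  0.38 -0.06 -0.   -1.13 -0.57]
470,-370,210 -> [499.5  75.3  -3.7]
```

>>> drive_tool(
  targets=[
    [1,500,63,0,7],
    [1,500,63,0,7],
    [1,500,63,0,7],
    [1,500,63,0,7],
    [1,500,63,0,7],
    [1,500,63,0,7],
    [1,500,63,0,7],
    [1,500,63,0,7],
    [1,500,63,0,7],
    [1,500,63,0,7],
    [1,500,63,0,7],
    [1,500,63,0,7],
  ],
)

```text
clock: 19.85
position: [481.6, -372.7, 204.9]
ee_rot: [-0.618, 0.786, 0.002, -0.001]
contact_force: [-0.7, 0.2, 0.2]
gripper_width: -0.3
grasp_force: 0.0
```

```bash
python3 go.py 482,-372,137
```

```text
t 19.85 p [ 481.6 -372.7  204.9] yang 166.4 w -0.2667281739046625 f [-0.7  0.2  0.2] j [-0.39  0.38 -0.07 -0.   -1.13  0.16]
482,-372,137 -> [-0.7 -0.5 67.9]
```

>>> drive_tool(
  targets=[
    [1,0,0,30,0],
    [1,0,0,60,0],
    [1,0,0,68,0],
    [1,0,0,68,0],
    [1,0,-10,68,0],
    [1,0,-20,68,0],
    [1,0,-30,68,0],
    [1,0,-40,68,0],
    [1,0,-50,68,0],
    [1,0,-60,68,0],
    [1,0,-68,68,0],
    [1,0,-75,68,0],
  ],
)

```text
clock: 21.05
position: [556.7, -389.3, 138.7]
ee_rot: [-0.62, 0.785, 0.0, -0.0]
contact_force: [-0.5, -0.6, -0.2]
gripper_width: 0.1
grasp_force: 0.4
```

>>> drive_tool(
  targets=[
    [1,0,-4,0,0],
    [1,0,-8,0,0],
    [1,0,-8,0,0],
  ],
)

```text
clock: 21.35
position: [564.3, -391.2, 138.9]
ee_rot: [-0.62, 0.785, -0.0, 0.0]
contact_force: [0.3, -0.0, 0.1]
gripper_width: -0.0
grasp_force: 0.0
```

```bash
cat >ball.py <<'E'
from h import *
np.set_printoptions(suppress=True,precision=1)
for n in("top","side"):
    print(n,[(b[0],b[1][4]) for b in blobs(arm.get_image(n),'red')])
print('pred on',proj("top",[[596,-400,143]]),proj("side",[[596,-400,143]]))
E
python3 ball.py; python3 go.py
```

```text
top [(array([146.7, 220.2]), 85)]
side [(array([329.3, 142.5]), 74), (array([227.5, 188.4]), 91), (array([415.5, 236.4]), 24), (array([442.9, 261.6]), 61)]
pred on [[498.4 205.2]] [[444.1 261.5]]
t 21.45 p [ 564.  -391.2  139.3] yang 166.6 w -0.2168392381676843 f [-0.4  0.   0.4] j [-0.37  0.56  0.05  0.   -1.07  0.14]
```

>>> drive_tool(
  targets=[
    [1,0,-3,0,0],
    [1,0,-5,0,0],
    [1,0,-5,0,0],
  ],
)

```text
clock: 21.75
position: [568.8, -392.3, 139.4]
ee_rot: [-0.62, 0.785, -0.0, 0.0]
contact_force: [-0.6, -0.2, 0.4]
gripper_width: -0.0
grasp_force: 0.1
```

>>> drive_tool(
  targets=[
    [1,0,-2,0,0],
    [1,0,-4,0,0],
    [1,0,-4,0,0],
  ],
)

```text
clock: 22.05
position: [570.2, -392.7, 139.3]
ee_rot: [-0.619, 0.785, 0.003, -0.002]
contact_force: [-5.9, 2.8, 3.1]
gripper_width: 0.0
grasp_force: 3.6
```

>>> drive_tool(
  targets=[
    [1,0,10,0,0],
    [1,0,25,0,0],
    [1,0,40,-40,0],
    [1,0,40,-60,0],
    [1,0,40,-60,0],
  ],
)

```text
clock: 22.55
position: [535.5, -385.1, 204.3]
ee_rot: [-0.62, 0.785, -0.005, 0.002]
contact_force: [-0.4, 0.6, 0.3]
gripper_width: -0.1
grasp_force: 0.0
```

```bash
python3 ball.py; python3 go.py 557,-313.5,150
```

```text
top [(array([498.4, 206.2]), 95), (array([146.6, 220.2]), 86)]
side [(array([329.3, 142.4]), 75), (array([227.6, 188.5]), 91), (array([416.1, 239. ]), 49), (array([442.9, 261.4]), 84)]
pred on [[498.4 205.2]] [[444.1 261.5]]
t 22.65 p [ 533.8 -383.8  199.8] yang 166.6 w 0.12242243186592341 f [-0.7 -0.1  0.4] j [-0.38  0.46  0.05 -0.   -1.16  0.14]
557,-313.5,150 -> [-73.7  -6.1  49.8]
```

>>> drive_tool(
  targets=[
    [1,-74,-6,0,0],
    [1,-74,-6,0,0],
    [1,-74,-6,0,0],
    [1,-74,-6,40,0],
    [1,-74,-6,80,0],
    [1,-74,-6,115,0],
    [1,-74,-6,115,0],
    [1,-74,-6,115,0],
  ],
)

```text
clock: 23.45
position: [556.5, -313.9, 83.9]
ee_rot: [-0.62, 0.785, 0.0, -0.001]
contact_force: [-0.5, -0.5, 0.4]
gripper_width: 0.0
grasp_force: 0.0
```

>>> drive_tool(
  targets=[
    [1,0,0,3,0],
    [1,0,0,6,0],
    [1,0,0,8,0],
    [1,0,0,8,0],
  ],
)

```text
clock: 23.85
position: [557.1, -313.5, 77.1]
ee_rot: [-0.62, 0.785, -0.001, 0.0]
contact_force: [1.2, -0.1, 1.4]
gripper_width: 0.2
grasp_force: 0.7
```

>>> drive_tool(
  targets=[
    [1,0,0,2,0],
    [1,0,0,4,0],
    [1,0,0,4,0],
  ],
)

```text
clock: 24.15
position: [557.1, -313.5, 72.8]
ee_rot: [-0.62, 0.785, -0.001, 0.0]
contact_force: [-0.7, 0.2, 4.6]
gripper_width: 0.2
grasp_force: 1.9
```

>>> drive_tool(
  targets=[
    [1,0,0,2,0],
    [1,0,0,3,0],
    [1,0,0,3,0],
  ],
)

```text
clock: 24.45
position: [557.1, -313.5, 71.1]
ee_rot: [-0.62, 0.785, -0.001, 0.0]
contact_force: [-0.6, 2.2, 9.9]
gripper_width: -0.0
grasp_force: 4.9
```

>>> drive_tool(
  targets=[
    [1,0,0,-15,0],
    [1,0,0,-60,0],
    [1,0,0,-110,0],
    [1,0,0,-130,0],
    [1,0,0,-130,0],
    [1,0,0,-130,0],
    [1,0,0,-130,0],
  ],
)

```text
clock: 25.15
position: [555.6, -312.8, 197.0]
ee_rot: [-0.619, 0.785, 0.002, -0.001]
contact_force: [-0.4, 0.3, -0.7]
gripper_width: 0.2
grasp_force: 0.0
```

```bash
python3 ball.py; python3 go.py; python3 - <<'E'
from h import *
for n,x,y in(("top",249,202),("side",287,186)):
    g=255-cv2.cvtColor(arm.get_image(n),cv2.COLOR_BGR2GRAY)[y-4:y+5,x-4:x+5].astype(float); m=cv2.moments(np.clip(g-g.min()-25,0,None)); print(n,x-4+m['m10']/m['m00'],y-4+m['m01']/m['m00'])
E
```

```text
top [(array([146.6, 220.2]), 84)]
side [(array([329.3, 142.4]), 77), (array([227.5, 188.5]), 92), (array([418.7, 239.4]), 93), (array([442.9, 261.4]), 84)]
pred on [[498.4 205.2]] [[444.1 261.5]]
t 25.25 p [ 555.9 -313.   197.2] yang 166.6 w -0.061729286159689485 f [ 0.8 -1.3  0.5] j [-0.26  0.43 -0.   -0.   -1.14  0.03]
top 248.64892086330934 202.26187050359712
side 286.97744360902254 186.15288220551378
```

The lid hasn't moved, the lever is still on, and the arm is clear of everything. Handing in.

```bash
python3 -c "
from bench import arm
print(arm.job_done())"
```

```text
the job is handed in; nothing more can be done
None
```

I carried out all four steps in order and handed the job in at about 25 s; no verdict was returned. The blue tile was seen upright in the chamber before the lid went over it, the lid was felt seated at 138 mm, the lever was pushed to its stop at on, and the button was pressed fully in and let go.

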